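# Brush the broken mortar off the burette stand into the dustpan

## Robot

A 6-joint arm with a two-finger parallel gripper is mounted at the origin on the work surface. World frame = base frame: x ahead of the robot, y to its left, z up, the work surface at z = 0. Lengths are in m, angles in rad, forces in N, time in s.
With the tool pointing down it reaches from about 0.25 to 0.775 m from the base axis. Payload 8.9 kg.
Tool frame: the origin (TCP) lies midway between the tips of the shut fingers; the grasp point (between the pads) lies 19 mm behind it; z points along the fingers, x is the direction in which the jaws open and shut, and the axes are right-handed (so a half turn about z gives the same grasp; the last joint's range is limited). The gripper opens to 85 mm and grips with 20 to 120 N. Pads are 22 mm wide; open, the fingers measure 114 mm over their backs; the gripper's body (76 mm by 85 mm) begins 54 mm behind the grasp point. The pads swing forward as they close: fully open they stand 13 mm farther back than shut.
Start: joints at [-1.444, 0.291, -0.153, 1.127, 0, 1.431], TCP at [0.138, -0.507, 0.231] pointing down, gripper open.
Joint ranges: [-2.52, 2.52], [-0.91, 1.74], [-1.3, 1.37], [-1.96, 2.02], [-1.52, 1.47], [-3.14, 3.14]. Speed limits (rad/s): [2.22, 2.22, 2.79, 3.14, 3.14, 3.14].

## Interface

Orientations are given as a unit quaternion [x, y, z, w].
In Python, from cell import monitor, eyes, job_done gives the robot as it stands.
- The arm moves only by the tool drive_tool, never from a script. Its argument "targets" is a list of rows, each a list of 6 numbers: the shift along the tool's x, y, z in mm, then the turn, a rotation vector about the tool's x, y, z in degrees. A call has 1 to 5 rows; each row is the pose to reach, as a shift and turn from the pose commanded when the call began, along the tool's axes at that moment; what a row does not reach only later rows make up. A row lasts 1/10 s, in which the tool goes at most 50 mm and 8.59 degrees, less where a joint would pass 70% of its speed; a pose out of reach is approached as far as the arm can. A call with a gripper value outside its range is refused whole. "gripper" is the closure, from -1 (fully open) to 1 (shut), set as the call begins (left out, the last holds). The fingers move at their own pace and stop on an object; "squeeze" is the grip in N (left out, the last holds). Time passes only in rows, so rows that repeat a pose let the fingers close. It gives the time, the measured TCP pose, the force and the opening at its end, in the units of the state.
- monitor.sense(): the state, without advancing time (a new reading comes with each control period).
- eyes.snapshot(name): name is "scene" or "top" or "wrist"; returns (picture, depth): 480x640x3 uint8, red, green, blue; 480x640 float32, m along the optical axis (not along the pixel's ray), 0 where there is no reading.
- eyes.get_calibration(name): a dict with "vertical_fov" (degrees; the focal length in pixels is half the picture's height over the tangent of half this angle, whatever the lens; pixels are square), "cx", "cy" (the principal point, pixels), "world_to_cam" (4x4, takes a point from world to camera coordinates); the wrist camera has in their place "T_tool_cam" (4x4, takes a point from camera to tool coordinates, whose origin is the TCP and whose axes are the tool frame's). Camera axes: x right, y down, z forward; pixel columns grow to the right and rows downward; lengths in m; the calibration is good to about 2 mm. The wrist camera is an equidistant fisheye: a pixel r from the principal point sees the ray r / f radians off the axis. A picture is of the moment at which its call begins: read the wrist's pose just before it. get_calibration takes no time and is no camera call.
- job_done(): hands the job in, once; it reports no verdict.
Trained networks look in the newest picture that a camera, given by its name, has taken for a name from the list of things; names that differ only in an ending like _2 or _b are one class to them, and where a whole thing is asked for, a point or a joint stands for the part that bears it (a point fixed in the world has none). Each returns a list of dicts, best first, with "conf" (0 to 1); they miss things now and then, are a little off and sometimes report something else, mostly with a low value. They report only what shows in the picture. A call takes as long as a camera call. They do not tell look-alikes from the thing itself.
- eyes.look_for(camera, name): "location" ([x, y, z] in m, in world coordinates, good to about 4 mm: the middle of the surface that is visible of it).
- eyes.pinpoint(camera, name): "location" ([x, y, z] in m, in world coordinates, good to about 4 mm: a listed point, or the origin of a listed thing).
The state is a dict: "time": time; "q": joint angles; "dq": joint speeds; "tau": joint torques, N m; "tcp_pos": TCP position; "eef_rot": TCP orientation; "wrist_force": force on the tool from outside, world axes, zero at the start; "torque": the same for the moment, N m; "width": finger opening in m.
Only numpy, scipy, OpenCV 4.12 (cv2) and the standard library are available. Lean on these libraries where they do the work, as an engineer would, in place of code of your own. Each camera call takes 0.05 s, during which the arm holds its last target. There are 200 camera calls.

## Task

A porcelain mortar has broken on the base of the burette stand. Pick up the bench brush and with it sweep all four sharp pieces off the base and well into the dustpan waiting at its end, never touching them with the gripper, without knocking the burette or shifting the dustpan, the dropper bottle on the base or the other glassware; then set the brush gently down on the bare bench and let go.

Things in the scene. Friction and masses are not known exactly. Their poses are not given: they have to be found in the camera images.
- stand: the burette stand's base, a slab fixed to the bench: 190 mm (its x) by 340 mm (its y) by 12 mm thick, white edge, black rubber top; origin at the centre of its underside, so its top is 12 mm above the origin. Its -x long edge faces the robot, its +x long edge is at the back, the dustpan is at its +y short edge (y = +170 mm)
- burette: all that stands up on the stand's base, fixed; its frame is the stand's frame. A steel rod 12 mm in diameter (22 mm collar, 10 mm high, at its foot) rises at x = +78 mm, y = 0 to 0.71 m; a white clamp with blue screws at heights 0.56 to 0.64 m holds a glass burette, 11 to 19 mm thick (its tap 22 mm along y), upright at x = +55 mm, y = -72 mm, its tip 235 mm above the bench
- dustpan: blue dustpan lying flat on the bench, loose, 0.9 kg: floor 240 mm deep (its x) by 280 mm wide (its y), 2.5 mm thick, origin at the centre of the floor's underside; its open mouth is the edge x = -120 mm, which lies 1 to 7 mm from the +y end of the stand's base; side walls 3 mm thick, 12 mm high at the mouth (x = -120 to -90 mm), then 28 mm (to -50 mm), then 42 mm, back wall 45 mm; the handle sticks out 110 mm beyond the back (x = +120 to +233 mm, up to 44 mm high)
- brush: bench brush standing on its bristles on bare bench, 240 mm long, 0.17 kg (varies): the head (stiff dark bristles below, rigid here, wooden stock above) is 110 mm long (its x), 36 mm wide (its y) and 65 mm high; origin at the centre of the bristles' underside, z up; the wooden handle runs along its -x side from x = -55 to -185 mm, 22 mm wide (y, flat sides) and 20 mm high, its middle 58 mm above the origin. It is not reported while held
- brush_grip (a point): point in the middle of the brush's handle to grip across the width, 110 mm from the brush's origin along its -x and 58 mm above its underside; same axes as the brush
- piece_rim: curved piece of the mortar's rim, white porcelain, 67 mm long (its x), 26 mm wide (y), 20 to 30 mm high, about 85 g (varies), resting on the stand's black top; its origin lies at the middle of its underside, z up as it starts; walls 17 to 18 mm thick, so it still stands 17 mm or more high if it falls over; sharp, not to be touched with the fingers
- piece_foot: chunk of the mortar's foot, white porcelain, 57 mm long (its x), 43 mm wide (y), 18 to 26 mm high, about 85 g (varies), resting on the stand's black top; its origin lies at the middle of its underside, z up as it starts; walls 17 to 18 mm thick, so it still stands 17 mm or more high if it falls over; sharp, not to be touched with the fingers
- piece_wall: chunk of wall with some floor, white porcelain, 67 mm long (its x), 39 mm wide (y), 18 to 28 mm high, about 85 g (varies), resting on the stand's black top; its origin lies at the middle of its underside, z up as it starts; walls 17 to 18 mm thick, so it still stands 17 mm or more high if it falls over; sharp, not to be touched with the fingers
- piece_spout: curved rim piece with the pouring lip, white porcelain, 64 mm long (its x), 42 mm wide (y), 18 to 26 mm high, about 85 g (varies), resting on the stand's black top; its origin lies at the middle of its underside, z up as it starts; walls 17 to 18 mm thick, so it still stands 17 mm or more high if it falls over; sharp, not to be touched with the fingers
- dropper_bottle: brown glass dropper bottle with a paper label, black collar and reddish rubber teat, 46 mm in diameter, 108 mm high, standing upright on the rear half of the stand's base among the pieces; origin at the centre of its underside; leave it alone
- dish: low round glass dish, 96 mm in diameter, 18 mm high, on the bench in front of the stand; origin at the centre of its underside; leave it alone
- pestle: white porcelain pestle lying on the bench near the robot, 126 mm long (its x), up to 36 mm thick; origin under its middle; leave it alone
- beaker: whitish plastic beaker, 72 mm in diameter, 95 mm high, on the bench at the right; origin at the centre of its underside; leave it alone
- flask: conical flask with purple contents, 84 mm in diameter at the foot, 140 mm high, on the bench at the left, near the robot; origin at the centre of its underside; leave it alone
- reagent: brown reagent bottle, 72 mm in diameter, 150 mm high, on the bench at the far right; origin at the centre of its underside; leave it alone
Mind the look-alikes: they are no part of the job. What is shaped like the brush but blue is not meant.

How it is judged:
On the way, in this order (a step that is already met when the one before it is completed fails the run):
1. the brush is picked up by the gripper (height (world z) of brush above 0.02 m and contact force between the fingers and brush above 1 N), for 0.2 s.
2. all four pieces lie in the dustpan, the brush still in hand (x of piece_rim in the frame of dustpan between -0.09 and 0.12 m and y of piece_rim in the frame of dustpan between -0.14 and 0.14 m and z of piece_rim in the frame of dustpan between -0.01 and 0.055 m and x of piece_foot in the frame of dustpan between -0.09 and 0.12 m and y of piece_foot in the frame of dustpan between -0.14 and 0.14 m and z of piece_foot in the frame of dustpan between -0.01 and 0.055 m and x of piece_wall in the frame of dustpan between -0.09 and 0.12 m and y of piece_wall in the frame of dustpan between -0.14 and 0.14 m and z of piece_wall in the frame of dustpan between -0.01 and 0.055 m and x of piece_spout in the frame of dustpan between -0.09 and 0.12 m and y of piece_spout in the frame of dustpan between -0.14 and 0.14 m and z of piece_spout in the frame of dustpan between -0.01 and 0.055 m and contact force between the fingers and brush above 0.5 N), for 0.2 s.
At the end, for the whole second after the job is handed in: all four pieces rest in the dustpan, each origin at least 30 mm inside its mouth, between its walls, under 55 mm high; the brush rests on the bench, let go, on its bristles or side (origin under 30 mm, grip under 66 mm high), its origin over 30 mm outside the stand's base and the dustpan (x of piece_rim in the frame of dustpan between -0.09 and 0.12 m and y of piece_rim in the frame of dustpan between -0.14 and 0.14 m and z of piece_rim in the frame of dustpan between -0.01 and 0.055 m and x of piece_foot in the frame of dustpan between -0.09 and 0.12 m and y of piece_foot in the frame of dustpan between -0.14 and 0.14 m and z of piece_foot in the frame of dustpan between -0.01 and 0.055 m and x of piece_wall in the frame of dustpan between -0.09 and 0.12 m and y of piece_wall in the frame of dustpan between -0.14 and 0.14 m and z of piece_wall in the frame of dustpan between -0.01 and 0.055 m and x of piece_spout in the frame of dustpan between -0.09 and 0.12 m and y of piece_spout in the frame of dustpan between -0.14 and 0.14 m and z of piece_spout in the frame of dustpan between -0.01 and 0.055 m and linear speed of each of piece_rim, piece_foot, piece_wall, piece_spout, brush below 0.03 m/s and height (world z) of brush_grip below 0.066 m and height (world z) of brush below 0.03 m and (x of brush in the frame of stand above 0.125 m or x of brush in the frame of stand below -0.125 m or y of brush in the frame of stand above 0.2 m or y of brush in the frame of stand below -0.2 m) and (x of brush in the frame of dustpan above 0.15 m or x of brush in the frame of dustpan below -0.15 m or y of brush in the frame of dustpan above 0.17 m or y of brush in the frame of dustpan below -0.17 m)); the robot touches nothing.
It fails at once if the dropper bottle, glass dish, pestle, beaker, flask or reagent bottle was shifted by more than 20 mm or tipped (distance of any of dropper_bottle, dish, pestle, beaker, flask, reagent from where it was at the start of the episode above 0.02 m or angle between any of dropper_bottle, dish, beaker, flask, reagent's own z axis and vertical above 0.25 rad).
It fails at once if a sharp piece was touched with the gripper or arm instead of the brush (contact force between any of the fingers, the arm and piece_rim above 1 N or contact force between any of the fingers, the arm and piece_foot above 1 N or contact force between any of the fingers, the arm and piece_wall above 1 N or contact force between any of the fingers, the arm and piece_spout above 1 N).
It fails at once if the burette, its clamp or its rod was knocked (over 6 N) (contact force between anything else and burette above 6 N).
It fails at once if the dustpan was pushed out of place by more than 30 mm or tipped (distance of dustpan from where it was at the start of the episode above 0.03 m or angle between dustpan's own z axis and vertical above 0.2 rad).
It fails at once if the brush was dropped or thrown (let go and faster than 0.7 m/s) (contact force between the fingers and brush below 0.1 N and linear speed of brush above 0.7 m/s).
It also fails if it takes over 72 s, if anything falls off the work surface, if the arm or the gripper's body presses on something with over 40 N, if the wrist force passes 120 N, or if a joint passes its speed limit or range.

## Working session

There is one attempt and no reset: what is moved stays moved. The work goes in short steps, Python scripts to look and compute and a tool call to move; the robot and the scene stay as the last step left them, time stands still between calls to the robot, and variables do not carry over. Pictures are saved under pics/ and viewed, about 8 in all and at most 12, crops included, and the job is handed in when it is done.

Besides the shell and the picture viewer there is one more tool, called after "Emit:" in YAML: its name, and indented under it one key for each argument. drive_tool: Moves the arm, as the interface text tells. Its arguments: {"type":"object","properties":{"targets":{"type":"array"},"gripper":{"type":"number"},"squeeze":{"type":"number"}},"required":["targets"]}

```bash
mkdir -p pics; ls; cat > h.py <<'E'
from cell import monitor, eyes, job_done
import numpy as np, cv2
from scipy.spatial.transform import Rotation as R
def snap(cam,fn=None):
    p,d=eyes.snapshot(cam)
    if fn: cv2.imwrite('pics/'+fn,p[:,:,::-1])
    return p,d
def cloud(cam,d):
    c=eyes.get_calibration(cam); f=240/np.tan(np.radians(c['vertical_fov'])/2)
    v,u=np.mgrid[:480,:640]
    P=np.stack([(u-c['cx'])/f*d,(v-c['cy'])/f*d,d,np.ones_like(d)],-1)
    return (P@np.linalg.inv(c['world_to_cam']).T)[...,:3]
def st():
    s=monitor.sense(); print('t',round(s['time'],2),'tcp',np.round(s['tcp_pos'],4),'R\n',np.round(R.from_quat(s['eef_rot']).as_matrix(),3),'q',np.round(s['q'],2),'F',np.round(s['wrist_force'],1),'w',round(s['width'],4)); return s
E
python3 - <<'E'
from h import *
st()
snap('top','top1.png'); snap('scene','scene1.png')
for n in ['stand','dustpan','brush','brush_grip','piece_rim','piece_foot','piece_wall','piece_spout','dropper_bottle','dish','pestle','beaker','flask','reagent']:
    for c in ['top']:
        print(n,[(np.round(r['location'],3).tolist(),round(r['conf'],2)) for r in eyes.pinpoint(c,n)[:3]])
E
```

```text
pics
t 0.0 tcp [ 0.1379 -0.5061  0.2307] R
 [[ 0.263 -0.965 -0.   ]
 [-0.965 -0.263  0.001]
 [-0.001 -0.    -1.   ]] q [-1.44  0.29 -0.15  1.13  0.    1.43] F [-0.1  0.2  0.5] w 0.0855
stand [([0.634, 0.068, 0.002], 0.72)]
dustpan [([0.578, 0.358, 0.001], 0.81)]
brush [([0.573, -0.326, -0.003], 0.73), ([0.371, -0.597, -0.002], 0.6)]
brush_grip [([0.46, -0.341, 0.06], 0.78), ([0.323, -0.503, 0.057], 0.78)]
piece_rim [([0.562, 0.118, 0.011], 0.62)]
piece_foot [([0.692, -0.058, 0.017], 0.55)]
piece_wall [([0.655, 0.075, 0.012], 0.51)]
piece_spout [([0.595, -0.014, 0.01], 0.42)]
dropper_bottle [([0.639, 0.204, 0.013], 0.6)]
dish [([0.407, 0.018, -0.0], 0.68), ([0.652, 0.076, 0.013], 0.34)]
pestle [([0.362, 0.208, -0.004], 0.71)]
beaker [([0.714, -0.292, 0.002], 0.64), ([0.564, 0.117, 0.011], 0.6)]
flask [([0.32, 0.37, 0.001], 0.95)]
reagent [([0.559, -0.534, -0.0], 0.91), ([0.633, 0.067, 0.002], 0.64)]
```

View pics/top1.png

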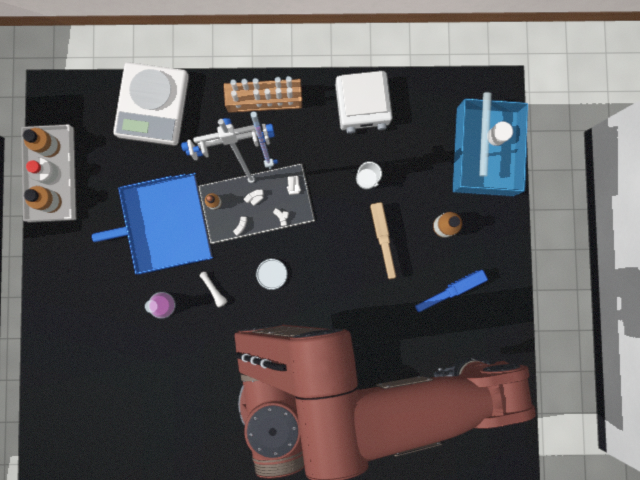

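View pics/scene1.png

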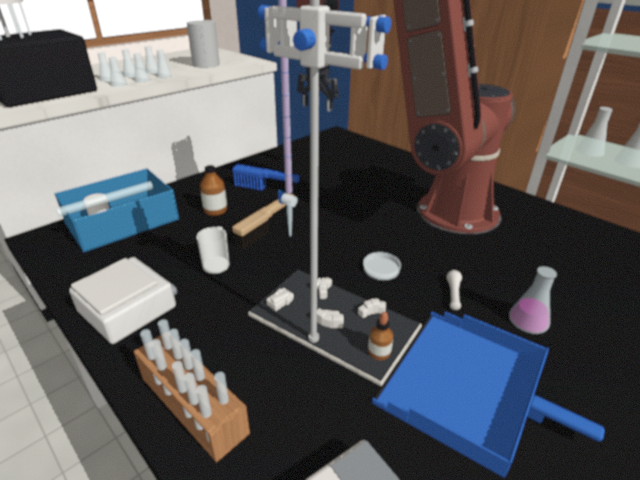

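```bash
python3 - <<'E'
from h import *
p,d=snap('top'); np.savez('top0.npz',p=p,d=d)
P=cloud('top',d); np.save('P0.npy',P)
hsv=cv2.cvtColor(p,cv2.COLOR_RGB2HSV)
z=P[...,2]
# stand black top
m=(hsv[...,2]<70)&(abs(z-.012)<.006)&(P[...,0]>.45)&(P[...,1]>-.2)&(P[...,1]<.3)
print('stand',cv2.minAreaRect(P[m][:,:2].astype(np.float32)*1000))
# white pieces above stand
w=(z>.02)&(z<.05)&(hsv[...,1]<60)&(hsv[...,2]>120)&(P[...,0]>.5)&(P[...,0]<.76)&(P[...,1]>-.12)&(P[...,1]<.27)
n,l,s,c=cv2.connectedComponentsWithStats(w.astype(np.uint8))
for i in range(1,n):
    if s[i,4]>40:
        q=P[l==i]; print('pc',s[i],np.round(q.min(0),3),np.round(q.max(0),3),cv2.minAreaRect(q[:,:2].astype(np.float32)*1000))
# brushes
b=(z>.05)&(z<.08)&(P[...,1]<-.2)&(P[...,0]<.68)&(P[...,0]>.25)
n,l,s,c=cv2.connectedComponentsWithStats(b.astype(np.uint8))
for i in range(1,n):
    if s[i,4]>60:
        q=P[l==i]; print('br',s[i],np.round(q.mean(0),3),cv2.minAreaRect(q[:,:2].astype(np.float32)*1000),p[l==i].mean(0).round())
# dustpan blue
b=(hsv[...,0]>95)&(hsv[...,0]<125)&(hsv[...,1]>120)&(P[...,1]>.2)&(z<.06)
q=P[b]; print('pan',np.round(q.min(0),3),np.round(q.max(0),3))
b&=(z<.012); q=P[b]; print('floor',cv2.minAreaRect(q[:,:2].astype(np.float32)*1000))
E
```

```text
stand ((765.8084106445312, 49.43040466308594), (631.2970581054688, 499.22222900390625), 0.19127017259597778)
pc [287 176  13  19 191] [ 0.663 -0.069  0.02 ] [ 0.721 -0.031  0.047] ((692.04931640625, -49.75251770019531), (58.0490608215332, 38.22431182861328), 0.24793237447738647)
pc [244 190  19  15 189] [0.631 0.048 0.02 ] [0.675 0.106 0.05 ] ((654.8124389648438, 73.031494140625), (37.18285369873047, 62.111045837402344), 38.769386291503906)
pc [273 209  15  17 127] [ 0.562 -0.03   0.02 ] [0.614 0.015 0.047] ((588.5330810546875, -5.122777938842773), (46.740543365478516, 46.41672134399414), 75.99242401123047)
pc [234 217  13  18 116] [0.535 0.102 0.02 ] [0.59 0.14 0.05] ((561.9613037109375, 118.44703674316406), (22.09823226928711, 61.964534759521484), 63.98313522338867)
br [456 185  66   9 112] [ 0.662 -0.657  0.066] ((661.4761352539062, -665.028564453125), (201.8029022216797, 10.483047485351562), 83.0475845336914) [ 41.  86. 119.]
br [370 202  26  77 734] [ 0.52  -0.329  0.065] ((508.58416748046875, -331.67669677734375), (240.28897094726562, 37.45313262939453), 10.774664878845215) [208. 182. 147.]
br [415 270  72  42 752] [ 0.352 -0.548  0.065] ((345.83331298828125, -537.7047119140625), (36.67430114746094, 241.01071166992188), 25.576618194580078) [ 63. 108. 191.]
pan [ 0.322  0.2   -0.727] [0.99  1.254 0.059]
floor ((814.087158203125, 618.3598022460938), (1161.218017578125, 550.73974609375), 60.77157211303711)
```

The top view shows the wooden brush at pixels (377,205)–(391,277), with its head at the far end, and the blue look-alike at (450,290). The stand spans (199,185)–(315,220), with the bottle at its dustpan end at (212,200). I'll refine the stand and pan poses and work out the approach.

```bash
cat >> h.py <<'E'
def plan(goal,yaw,n,cur=None):
    """rows from pose cur=(pos,yaw) (tool down) to goal over n rows, in calls of <=5"""
    s=monitor.sense()
    if cur is None:
        M=R.from_quat(s['eef_rot']).as_matrix(); cur=(s['tcp_pos'],np.degrees(np.arctan2(M[1,0],M[0,0])))
    p0,y0=np.array(cur[0],float),cur[1]; g=np.array(goal,float); k=0
    while k<n:
        m=min(5,n-k); pc=p0+(g-p0)*k/n; yc=y0+(yaw-y0)*k/n; a=np.radians(yc)
        X=np.array([np.cos(a),np.sin(a),0]); Y=np.array([np.sin(a),-np.cos(a),0])
        rows=[]
        for j in range(1,m+1):
            d=((p0+(g-p0)*(k+j)/n)-pc)*1000
            rows.append([round(float(d@X),1),round(float(d@Y),1),round(float(-d[2]),1),0,0,round(-(yaw-y0)*j/n,2)])
        print(str(rows).replace(' ','')); k+=m
    return (g,yaw)
E
python3 - <<'E'
from h import *
D=np.load('top0.npz'); P=np.load('P0.npy'); p=D['p']; z=P[...,2]
hsv=cv2.cvtColor(p,cv2.COLOR_RGB2HSV)
w=(hsv[...,1]<60)&(hsv[...,2]>95)&(z>-.004)&(z<.018)&(P[...,0]>.48)&(P[...,0]<.78)&(P[...,1]>-.15)&(P[...,1]<.27)
print(w.sum(),cv2.minAreaRect(P[w][:,:2].astype(np.float32)*1000))
b=(hsv[...,0]>100)&(hsv[...,0]<125)&(hsv[...,1]>120)&(z<.06)&(z>-.01)&(P[...,1]>.19)&(P[...,1]<.52)&(P[...,0]>.38)&(P[...,0]<.8)
n,l,s,c=cv2.connectedComponentsWithStats(b.astype(np.uint8)); i=1+s[1:,4].argmax(); q=P[l==i]
wl=q[(q[:,2]>.02)]; print('pan',s[i],cv2.minAreaRect(q[:,:2].astype(np.float32)*1000),cv2.minAreaRect(wl[:,:2].astype(np.float32)*1000))
eyes.snapshot('scene')
for n in ['stand','dustpan','dropper_bottle','brush_grip']:
    print(n,[(np.round(r['location'],3).tolist(),round(r['conf'],2)) for r in eyes.pinpoint('scene',n)[:2]])
c=plan([.4644,-.340,.15],100.8,22)
plan([.4644,-.340,.037],100.8,4,c)
E
```

```text
726 ((663.4871826171875, 76.56277465820312), (248.8182830810547, 343.8753967285156), 11.472707748413086)
pan [ 112  172  102  103 7135] ((576.1959838867188, 381.37322998046875), (297.97998046875, 289.2454528808594), 12.011405944824219) ((567.7730102539062, 395.727783203125), (281.5643005371094, 257.5497131347656), 11.660666465759277)
stand [([0.637, 0.066, 0.004], 0.58)]
dustpan [([0.637, 0.199, 0.01], 0.69), ([0.563, 0.118, 0.012], 0.54)]
dropper_bottle [([0.64, 0.206, 0.012], 0.74)]
brush_grip [([0.465, -0.339, 0.063], 0.93), ([0.324, -0.499, 0.057], 0.67)]
[[-3.4,-16.3,3.7,0,0,np.float64(-7.98)],[-6.8,-32.6,7.4,0,0,np.float64(-15.96)],[-10.2,-48.9,11.1,0,0,np.float64(-23.94)],[-13.6,-65.2,14.8,0,0,np.float64(-31.92)],[-17.0,-81.5,18.5,0,0,np.float64(-39.9)]]
[[7.8,-14.7,3.7,0,0,np.float64(-7.98)],[15.7,-29.4,7.4,0,0,np.float64(-15.96)],[23.5,-44.1,11.1,0,0,np.float64(-23.94)],[31.4,-58.8,14.8,0,0,np.float64(-31.92)],[39.2,-73.5,18.5,0,0,np.float64(-39.9)]]
[[15.4,-6.2,3.7,0,0,np.float64(-7.98)],[30.9,-12.5,7.4,0,0,np.float64(-15.96)],[46.3,-18.7,11.1,0,0,np.float64(-23.94)],[61.8,-25.0,14.8,0,0,np.float64(-31.92)],[77.2,-31.2,18.5,0,0,np.float64(-39.9)]]
[[15.9,5.1,3.7,0,0,np.float64(-7.98)],[31.7,10.2,7.4,0,0,np.float64(-15.96)],[47.6,15.4,11.1,0,0,np.float64(-23.94)],[63.4,20.5,14.8,0,0,np.float64(-31.92)],[79.3,25.6,18.5,0,0,np.float64(-39.9)]]
[[8.9,14.1,3.7,0,0,np.float64(-7.98)],[17.8,28.2,7.4,0,0,np.float64(-15.96)]]
[[0.0,0.0,28.2,0,0,-0.0],[0.0,0.0,56.5,0,0,-0.0],[0.0,0.0,84.7,0,0,-0.0],[0.0,0.0,113.0,0,0,-0.0]]
```

Emit:
drive_tool:
  targets:
    - [-3.4,-16.3,3.7,0,0,-8]
    - [-6.8,-32.6,7.4,0,0,-16]
    - [-10.2,-48.9,11.1,0,0,-24]
    - [-13.6,-65.2,14.8,0,0,-32]
    - [-17,-81.5,18.5,0,0,-40]
  gripper: -1

```text
time: 1.6
tcp_pos: [0.2126, -0.4684, 0.2127]
eef_rot: [0.955, -0.296, 0.0, 0.0]
wrist_force: [-0.9, 0.3, -1.2]
width: 0.0855
```

Emit:
drive_tool:
  targets:
    - [7.8,-14.7,3.7,0,0,-8]
    - [15.7,-29.4,7.4,0,0,-16]
    - [23.5,-44.1,11.1,0,0,-24]
    - [31.4,-58.8,14.8,0,0,-32]
    - [39.2,-73.5,18.5,0,0,-40]

```text
time: 2.1
tcp_pos: [0.2868, -0.4304, 0.1942]
eef_rot: [0.999, 0.048, 0.0, 0.0]
wrist_force: [-0.5, 0.8, 0.2]
width: 0.0856
```

Emit:
drive_tool:
  targets:
    - [15.4,-6.2,3.7,0,0,-8]
    - [30.9,-12.5,7.4,0,0,-16]
    - [46.3,-18.7,11.1,0,0,-24]
    - [61.8,-25,14.8,0,0,-32]
    - [77.2,-31.2,18.5,0,0,-40]

```text
time: 2.6
tcp_pos: [0.3609, -0.3923, 0.1757]
eef_rot: [0.922, 0.387, 0.0, 0.0]
wrist_force: [-0.0, 0.4, 0.3]
width: 0.0855
```

Emit:
drive_tool:
  targets:
    - [15.9,5.1,3.7,0,0,-8]
    - [31.7,10.2,7.4,0,0,-16]
    - [47.6,15.4,11.1,0,0,-24]
    - [63.4,20.5,14.8,0,0,-32]
    - [79.3,25.6,18.5,0,0,-40]

```text
time: 3.1
tcp_pos: [0.4349, -0.354, 0.1572]
eef_rot: [0.734, 0.679, -0.0, 0.0]
wrist_force: [0.4, 0.8, -0.3]
width: 0.0856
```

Emit:
drive_tool:
  targets:
    - [8.9,14.1,3,0,0,-8]
    - [17.8,28.2,7.4,0,0,-15.5]
    - [17.8,28.2,7.4,0,0,-15.5]

```text
time: 3.4
tcp_pos: [0.465, -0.3379, 0.1493]
eef_rot: [0.636, 0.772, 0.0, -0.0]
wrist_force: [-0.1, 0.3, -0.7]
width: 0.0856
```

```bash
sed -i 's/round(-(yaw-y0)\*j\/n,2)/float(round(-(yaw-y0)*j\/n,1))/' h.py; python3 - <<'E'
from h import *
st()
plan([.4644,-.340,.037],100.8,5)
snap('wrist','w1.png')
for n in ['brush_grip','brush']:
    print(n,[(np.round(r['location'],3).tolist(),round(r['conf'],2)) for r in eyes.pinpoint('wrist',n)[:2]])
E
```

```text
t 3.4 tcp [ 0.465  -0.3379  0.1493] R
 [[-0.191  0.982 -0.   ]
 [ 0.982  0.191  0.001]
 [ 0.001  0.    -1.   ]] q [-0.76  0.44 -0.15  0.98  0.   -0.95] F [-0.1  0.3 -0.7] w 0.0856
[[-0.4,-0.2,22.5,0,0,0.0],[-0.8,-0.4,44.9,0,0,0.1],[-1.2,-0.6,67.4,0,0,0.1],[-1.5,-0.8,89.9,0,0,0.2],[-1.9,-1.0,112.3,0,0,0.2]]
brush_grip [([0.464, -0.342, 0.061], 0.84), ([0.321, -0.5, 0.059], 0.77)]
brush [([0.571, -0.323, -0.0], 0.96), ([0.374, -0.598, 0.0], 0.68)]
```

Emit:
drive_tool:
  targets:
    - [-0.5,0,25,0,0,0]
    - [-1,0,50,0,0,0]
    - [-2,-1,75,0,0,0]
    - [-2.5,-1,98,0,0,0]
    - [-2.5,-1,111.5,0,0,0]

```text
time: 4.05
tcp_pos: [0.4621, -0.3416, 0.037]
eef_rot: [0.639, 0.769, -0.0, -0.001]
wrist_force: [-0.3, 0.1, -0.1]
width: 0.0855
```

Emit:
drive_tool:
  targets:
    - [0,0,0,0,0,0]
    - [0,0,0,0,0,0]
    - [0,0,0,0,0,0]
    - [0,0,0,0,0,0]
    - [0,0,0,0,0,0]
  gripper: 1
  squeeze: 90

```text
time: 4.55
tcp_pos: [0.4638, -0.3421, 0.0394]
eef_rot: [0.638, 0.77, -0.0, 0.001]
wrist_force: [-2.0, 0.8, 5.7]
width: 0.0207
```

Emit:
drive_tool:
  targets:
    - [0,0,0,0,0,0]
    - [0,0,-10,0,0,0]
    - [0,0,-25,0,0,0]
    - [0,0,-45,0,0,0]
    - [0,0,-60,0,0,0]

```text
time: 5.05
tcp_pos: [0.4634, -0.3416, 0.0999]
eef_rot: [0.638, 0.77, -0.0, 0.0]
wrist_force: [0.1, 0.2, -1.6]
width: 0.0201
```

```bash
python3 - <<'E'
from h import *
s=st()
p,d=snap('top','top2.png'); P=cloud('top',d); np.save('P2.npy',P)
m=(abs(P[...,2]-.125)<.02)&(P[...,0]>.55)&(P[...,0]<.66)&(abs(P[...,1]+.32)<.06)
if m.sum(): print('head',cv2.minAreaRect(P[m][:,:2].astype(np.float32)*1000),np.percentile(P[m][:,2],[5,50,95]))
def w(x,y):
    a=np.radians(11.3); return np.array([.635,.067])+np.array([[np.cos(a),-np.sin(a)],[np.sin(a),np.cos(a)]])@[x,y]
print(w(-172,-135/1) if 0 else w(-.172,-.14), w(-.172,.22))
E
```

```text
t 5.05 tcp [ 0.4634 -0.3416  0.0999] R
 [[-0.186  0.983  0.   ]
 [ 0.983  0.186 -0.   ]
 [-0.     0.    -1.   ]] q [-0.76  0.49 -0.22  0.86 -0.   -0.95] F [ 0.1  0.2 -1.6] w 0.0201
head ((587.274169921875, -315.8691711425781), (76.8584213256836, 37.71060562133789), 10.08364200592041) [0.11518464 0.12399844 0.13187883]
[ 0.49376674 -0.10398879] [0.42322613 0.24903249]
```

Emit:
drive_tool:
  targets:
    - [40,4,0,0,0,-0.6]
    - [80,20,0,0,0,-0.6]
    - [125,36,0,0,0,-0.6]
    - [170,52,0,0,0,-0.6]
    - [210,68,0,0,0,-0.6]

```text
time: 5.6
tcp_pos: [0.4905, -0.1204, 0.0984]
eef_rot: [0.634, 0.773, -0.0, -0.0]
wrist_force: [0.8, 0.3, -2.5]
width: 0.0208
```

Emit:
drive_tool:
  targets:
    - [22,8,0,0,0,0]
    - [22,8,25,0,0,0]
    - [22,8,40,0,0,0]
    - [22,8,40,0,0,0]

```text
time: 6.0
tcp_pos: [0.4928, -0.0985, 0.0567]
eef_rot: [0.634, 0.774, -0.001, -0.002]
wrist_force: [0.2, 0.3, -2.0]
width: 0.0207
```

```bash
python3 - <<'E'
from h import *
s=st()
d=np.array(s['tcp_pos'][:2])-[.635,.067]; a=np.radians(11.3)
print('stand xy of tcp', d@[np.cos(a),np.sin(a)], d@[-np.sin(a),np.cos(a)])
p,_=snap('scene'); snap('wrist','w2.png'); cv2.imwrite('pics/s2.png',cv2.resize(p[240:420,180:500,::-1],(800,450)))
E
```

```text
t 6.0 tcp [ 0.4928 -0.0985  0.0567] R
 [[-0.197  0.98  -0.004]
 [ 0.98   0.197  0.001]
 [ 0.002 -0.003 -1.   ]] q [-0.34  0.42 -0.47  0.68 -0.   -0.54] F [ 0.2  0.3 -2. ] w 0.0207
stand xy of tcp -0.17185384923225389 -0.13444120327506714
```

View pics/s2.png

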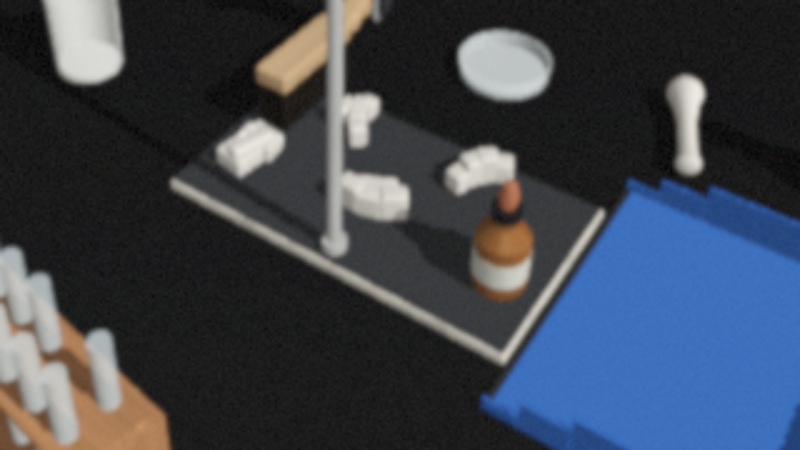

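Emit:
drive_tool:
  targets:
    - [10,0,2.5,0,0,0]
    - [30,0,2.5,0,0,0]
    - [50,0,2.5,0,0,0]
    - [70,0,2.5,0,0,0]
    - [90,0,2.5,0,0,0]

```text
time: 6.6
tcp_pos: [0.477, -0.0104, 0.0566]
eef_rot: [0.634, 0.773, 0.0, 0.001]
wrist_force: [1.1, -0.3, -2.0]
width: 0.0204
```

Emit:
drive_tool:
  targets:
    - [20,0,0,0,0,0]
    - [40,0,0,0,0,0]
    - [60,0,0,0,0,0]
    - [80,0,0,0,0,0]
    - [100,0,0,0,0,0]

```text
time: 7.1
tcp_pos: [0.4574, 0.0878, 0.0567]
eef_rot: [0.634, 0.773, 0.0, 0.001]
wrist_force: [0.5, -0.4, -1.6]
width: 0.0204
```

```bash
cat >> h.py <<'E'
A=np.radians(11.3); SX=np.array([np.cos(A),np.sin(A)]); SY=np.array([-np.sin(A),np.cos(A)]); SO=np.array([.635,.067])
def stand(x): d=np.array(x[:2])-SO; return np.round([d@SX*1000,d@SY*1000],0)
def pieces(cam='top'):
    p,d=snap(cam); P=cloud(cam,d); hsv=cv2.cvtColor(p,cv2.COLOR_RGB2HSV)
    Q=(P[...,:2]-SO); x=Q@SX; y=Q@SY; z=P[...,2]
    w=(z>.012)&(z<.055)&(hsv[...,1]<70)&(hsv[...,2]>110)&(x>-.135)&(x<.095)&(y>-.19)&(y<.42)
    n,l,s,c=cv2.connectedComponentsWithStats(w.astype(np.uint8))
    for i in range(1,n):
        if s[i,4]>35:
            m=l==i; print('x %d..%d y %d..%d z %d n %d mean %d %d'%(*np.percentile(x[m]*1000,[2,98]),*np.percentile(y[m]*1000,[2,98]),z[m].max()*1000,s[i,4],x[m].mean()*1000,y[m].mean()*1000))
    for nm in ['piece_rim','piece_foot','piece_wall','piece_spout']:
        print(nm,[(stand(r['location']),round(r['conf'],2)) for r in eyes.pinpoint(cam,nm)[:2]])
    return p
E
python3 - <<'E'
from h import *
s=st(); print(stand(s['tcp_pos']))
p=pieces(); cv2.imwrite('pics/t3.png',cv2.resize(p[150:290,90:330,::-1],(800,467)))
E
```

```text
t 7.1 tcp [0.4574 0.0878 0.0567] R
 [[-0.196  0.981  0.001]
 [ 0.981  0.196 -0.   ]
 [-0.     0.001 -1.   ]] q [ 0.03  0.36 -0.57  0.64 -0.   -0.16] F [ 0.5 -0.4 -1.6] w 0.0204
[-170.   55.]
x 5..60 y -143..-104 z 53 n 213 mean 31 -125
x 0..38 y -22..35 z 51 n 204 mean 20 4
x -68..-35 y 80..142 z 52 n 134 mean -53 112
piece_rim [(array([-67., 138.]), 0.46)]
piece_foot [(array([  32., -132.]), 0.77), (array([-237.,  189.]), 0.16)]
piece_wall [(array([21.,  7.]), 0.55)]
piece_spout [(array([-66.,  95.]), 0.57)]
```

View pics/t3.png

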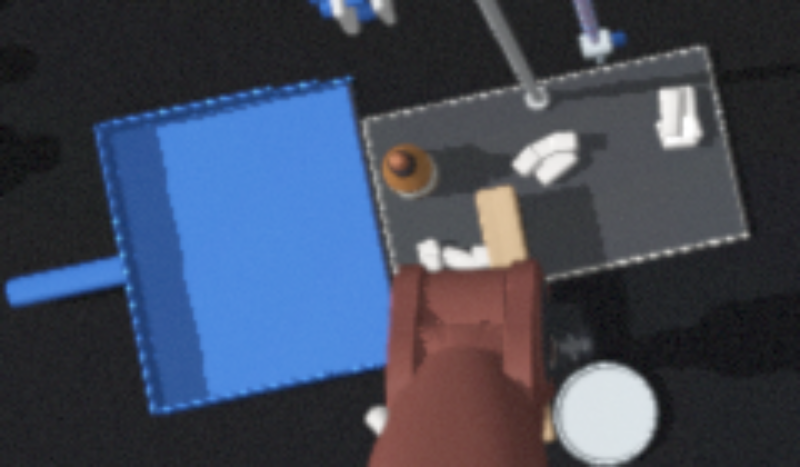

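Emit:
drive_tool:
  targets:
    - [20,0,0,0,0,0]
    - [40,0,0,0,0,0]
    - [60,0,0,0,0,0]
    - [80,0,0,0,0,0]
    - [100,0,0,0,0,0]

```text
time: 7.85
tcp_pos: [0.4382, 0.1847, 0.0562]
eef_rot: [0.635, 0.773, 0.0, 0.0]
wrist_force: [1.1, -1.3, -2.0]
width: 0.0207
```

Emit:
drive_tool:
  targets:
    - [20,0,0,0,0,0]
    - [40,0,0,0,0,0]
    - [50,0,4,0,0,0]
    - [62,0,6,0,0,0]
    - [75,0,6,0,0,0]

```text
time: 8.35
tcp_pos: [0.4229, 0.2582, 0.0496]
eef_rot: [0.634, 0.773, -0.0, 0.0]
wrist_force: [0.1, -1.6, -2.3]
width: 0.0204
```

```bash
python3 - <<'E'
from h import *
s=st(); print(stand(s['tcp_pos']))
p=pieces(); cv2.imwrite('pics/t4.png',cv2.resize(p[150:290,90:330,::-1],(800,467)))
print(stand(eyes.pinpoint('top','dustpan')[0]['location']))
E
```

```text
t 8.35 tcp [0.4229 0.2582 0.0496] R
 [[-0.195  0.981 -0.   ]
 [ 0.981  0.195 -0.001]
 [-0.001 -0.    -1.   ]] q [ 0.4   0.42 -0.5   0.65 -0.    0.2 ] F [ 0.1 -1.6 -2.3] w 0.0204
[-171.  229.]
x 6..61 y -143..-105 z 50 n 211 mean 32 -125
x 0..42 y -23..35 z 50 n 206 mean 20 4
x -76..-48 y 258..284 z 40 n 50 mean -62 268
piece_rim []
piece_foot [(array([  32., -131.]), 0.47)]
piece_wall [(array([19.,  7.]), 0.53)]
piece_spout [(array([ 30., 134.]), 0.75), (array([-65., 268.]), 0.49)]
[  1. 296.]
```

View pics/t4.png

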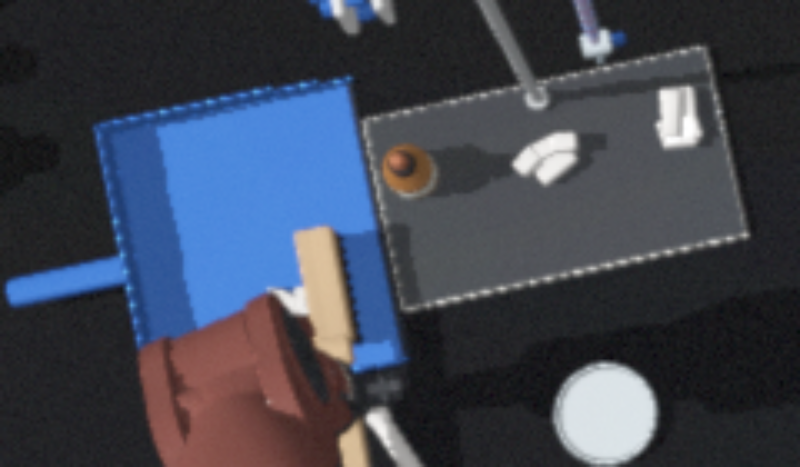

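Emit:
drive_tool:
  targets:
    - [-3,0,-20,0,0,0]
    - [-6,0,-45,0,0,0]
    - [-30,0,-60,0,0,0]
    - [-70,0,-60,0,0,0]
    - [-115,0,-60,0,0,0]

```text
time: 9.15
tcp_pos: [0.446, 0.1448, 0.1106]
eef_rot: [0.633, 0.774, 0.001, 0.001]
wrist_force: [0.9, 0.2, -2.3]
width: 0.0205
```

Emit:
drive_tool:
  targets:
    - [-45,0,0,0,0,0]
    - [-90,0,0,0,0,0]
    - [-135,0,0,0,0,0]
    - [-180,0,0,0,0,0]
    - [-225,0,0,0,0,0]

```text
time: 9.65
tcp_pos: [0.4896, -0.0774, 0.1101]
eef_rot: [0.634, 0.773, 0.0, 0.0]
wrist_force: [0.8, 0.0, -1.7]
width: 0.0206
```

Emit:
drive_tool:
  targets:
    - [-25,10,0,0,0,-8]
    - [-50,20,0,0,0,-16]
    - [-75,30,0,0,0,-24]
    - [-100,40,0,0,0,-32]
    - [-120,50,0,0,0,-40]

```text
time: 10.15
tcp_pos: [0.5625, -0.1848, 0.1099]
eef_rot: [0.329, 0.944, -0.0, 0.0]
wrist_force: [0.7, -0.1, -2.0]
width: 0.0201
```

```bash
cat >> h.py <<'E'
def go(x,y,z,th,n,cur=None):
    """TCP to stand coords mm, brush yaw th deg rel. stand"""
    g=SO+SX*x/1000+SY*y/1000
    return plan([g[0],g[1],z],101.3+th,n,cur)
E
python3 - <<'E'
from h import *
s=st(); print(stand(s['tcp_pos']))
pieces()
c=go(-6,-248,.1165,45,4); c=go(-6,-248,.0555,45,3,c); go(-85,-168,.0555,45,7,c)
E
```

```text
t 10.15 tcp [ 0.5625 -0.1848  0.1099] R
 [[-0.784  0.621  0.   ]
 [ 0.621  0.784 -0.   ]
 [-0.    -0.    -1.   ]] q [-0.44  0.51 -0.16  0.91 -0.   -1.34] F [ 0.7 -0.1 -2. ] w 0.0201
[-120. -233.]
x 11..62 y -143..-105 z 51 n 143 mean 39 -122
x 0..43 y -23..33 z 53 n 206 mean 20 3
x -108..-51 y 253..309 z 43 n 254 mean -76 278
piece_rim [(array([-83., 288.]), 0.57)]
piece_foot [(array([ 2., -1.]), 0.71), (array([  33., -133.]), 0.47)]
piece_wall [(array([19.,  5.]), 0.54), (array([-192., -574.]), 0.46)]
piece_spout [(array([-67., 270.]), 0.54)]
[[-21.8,19.2,-1.7,0,0,-1.3],[-43.7,38.5,-3.4,0,0,-2.6],[-65.5,57.7,-5.2,0,0,-3.8],[-87.3,77.0,-6.9,0,0,-5.1]]
[[0.0,0.0,20.3,0,0,-0.0],[0.0,0.0,40.7,0,0,-0.0],[0.0,0.0,61.0,0,0,-0.0]]
[[16.1,0.1,-0.0,0,0,-0.0],[32.1,0.2,-0.0,0,0,-0.0],[48.2,0.3,-0.0,0,0,-0.0],[64.2,0.4,-0.0,0,0,-0.0],[80.3,0.5,-0.0,0,0,-0.0]]
[[16.1,0.1,-0.0,0,0,-0.0],[32.1,0.2,-0.0,0,0,-0.0]]
```

Emit:
drive_tool:
  targets:
    - [-21.8,19.2,0,0,0,-1.3]
    - [-43.7,38.5,0,0,0,-2.6]
    - [-65.5,57.7,0,0,0,-3.8]
    - [-87.3,77,0,0,0,-5.1]
    - [-87.3,77,0,0,0,-5.1]

```text
time: 10.9
tcp_pos: [0.6808, -0.176, 0.1095]
eef_rot: [0.288, 0.958, 0.0, 0.001]
wrist_force: [-0.0, -0.6, -1.5]
width: 0.0208
```

Emit:
drive_tool:
  targets:
    - [0,0,20,0,0,0]
    - [0,0,40,0,0,0]
    - [0,0,54,0,0,0]
    - [0,0,54,0,0,0]

```text
time: 11.3
tcp_pos: [0.6764, -0.1763, 0.0538]
eef_rot: [0.289, 0.957, 0.0, -0.002]
wrist_force: [-0.3, 0.3, -1.8]
width: 0.0208
```

```bash
python3 - <<'E'
from h import *
s=st(); print(stand(s['tcp_pos']))
p=pieces(); cv2.imwrite('pics/t5.png',cv2.resize(p[150:290,190:430,::-1],(800,467)))
E
```

```text
t 11.3 tcp [ 0.6764 -0.1763  0.0538] R
 [[-0.833  0.553 -0.004]
 [ 0.553  0.833  0.001]
 [ 0.004 -0.001 -1.   ]] q [-0.36  0.75  0.14  0.96 -0.   -1.34] F [-0.3  0.3 -1.8] w 0.0208
[  -7. -247.]
x 6..60 y -144..-105 z 50 n 206 mean 32 -125
x 0..37 y -23..33 z 54 n 203 mean 20 4
x -109..-52 y 253..308 z 42 n 256 mean -76 277
piece_rim [(array([-84., 289.]), 0.41)]
piece_foot [(array([  34., -132.]), 0.62)]
piece_wall [(array([19.,  6.]), 0.45)]
piece_spout [(array([-65., 271.]), 0.68)]
```

View pics/t5.png

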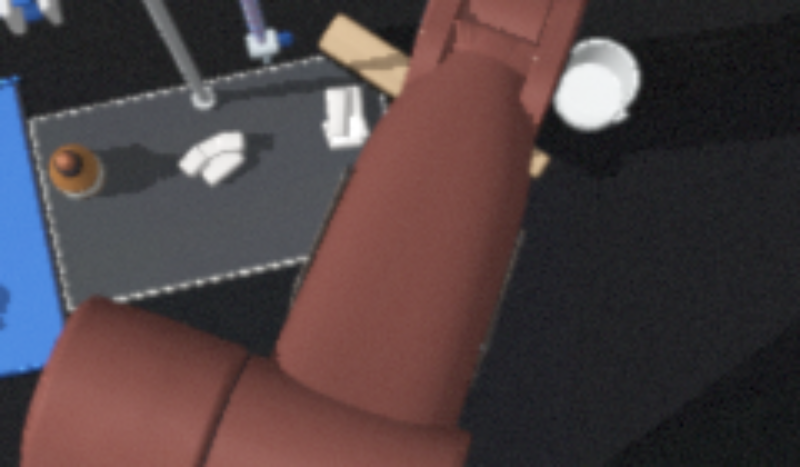

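Emit:
drive_tool:
  targets:
    - [16,0,0,0,0,0]
    - [32,0,0,0,0,0]
    - [48,0,0,0,0,0]
    - [64,0,0,0,0,0]
    - [80,0,0,0,0,0]

```text
time: 12.05
tcp_pos: [0.6121, -0.133, 0.057]
eef_rot: [0.289, 0.957, -0.0, 0.001]
wrist_force: [0.3, 0.7, -1.9]
width: 0.0207
```

Emit:
drive_tool:
  targets:
    - [16,0,0,0,0,0]
    - [32,0,0,0,0,0]
    - [34,0,0,0,0,0]

```text
time: 12.35
tcp_pos: [0.5826, -0.1134, 0.0567]
eef_rot: [0.289, 0.957, 0.0, -0.0]
wrist_force: [-0.9, 0.2, -1.8]
width: 0.0205
```

```bash
python3 - <<'E'
from h import *
s=st(); print(stand(s['tcp_pos']))
p=pieces(); cv2.imwrite('pics/t6.png',cv2.resize(p[150:290,190:430,::-1],(800,467)))
E
```

```text
t 12.35 tcp [ 0.5826 -0.1134  0.0567] R
 [[-0.833  0.553 -0.   ]
 [ 0.553  0.833  0.   ]
 [ 0.     0.    -1.   ]] q [-0.32  0.56 -0.21  0.79  0.   -1.3 ] F [-0.9  0.2 -1.8] w 0.0205
[ -87. -167.]
x 0..40 y -22..35 z 52 n 206 mean 20 4
x -67..-20 y -83..-47 z 46 n 135 mean -42 -65
x -109..-51 y 253..309 z 41 n 256 mean -76 277
piece_rim [(array([-87., 288.]), 0.64), (array([-66., 272.]), 0.29)]
piece_foot [(array([-50., -79.]), 0.41)]
piece_wall [(array([20.,  5.]), 0.46)]
piece_spout [(array([-68., 269.]), 0.42)]
```

View pics/t6.png

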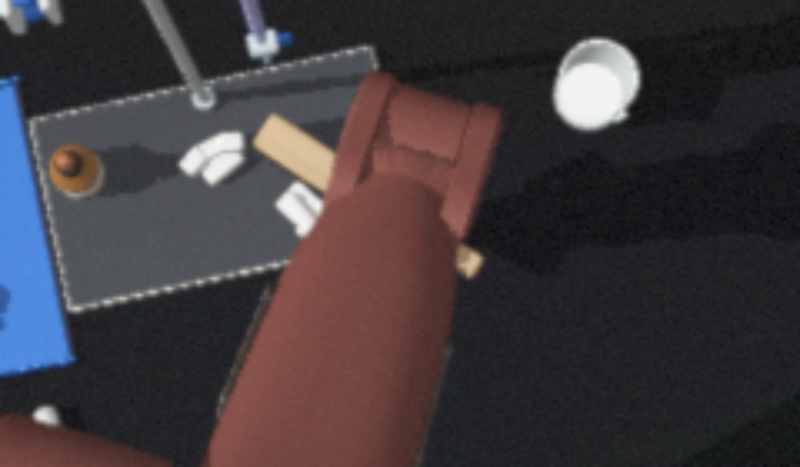

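```bash
python3 - <<'E'
from h import *
s=st()
c=go(-92,-172,.105,45,3); c=go(-172,-137,.105,0,6,c); c=go(-172,-137,.0545,0,3,c)
E
```

```text
t 12.6 tcp [ 0.5846 -0.1148  0.0562] R
 [[-0.833  0.553  0.001]
 [ 0.553  0.833 -0.   ]
 [-0.001  0.    -1.   ]] q [-0.32  0.57 -0.21  0.79 -0.   -1.3 ] F [-0.2 -0.2 -1.9] w 0.0207
[[0.8,-2.5,-16.3,0,0,0.0],[1.6,-5.0,-32.5,0,0,0.1],[2.3,-7.4,-48.8,0,0,0.1]]
[[13.6,-5.3,-0.0,0,0,7.5],[27.1,-10.6,-0.0,0,0,15.0],[40.7,-15.9,-0.0,0,0,22.5],[54.2,-21.2,-0.0,0,0,30.0],[67.8,-26.5,-0.0,0,0,37.5]]
[[7.5,-12.5,-0.0,0,0,7.5]]
[[0.0,0.0,16.8,0,0,-0.0],[0.0,0.0,33.7,0,0,-0.0],[0.0,0.0,50.5,0,0,-0.0]]
```

Emit:
drive_tool:
  targets:
    - [-4,0,-5,0,0,0]
    - [-4,0,-25,0,0,0]
    - [-2,-7,-49,0,0,0]

```text
time: 12.9
tcp_pos: [0.5817, -0.1212, 0.1049]
eef_rot: [0.289, 0.957, 0.0, -0.001]
wrist_force: [0.6, -0.2, -0.9]
width: 0.0205
```

Emit:
drive_tool:
  targets:
    - [13.6,-5.3,0,0,0,7.5]
    - [27.1,-10.6,0,0,0,15]
    - [40.7,-15.9,0,0,0,22.5]
    - [54.2,-21.2,0,0,0,30]
    - [70,-26.5,0,0,0,37.5]

```text
time: 13.4
tcp_pos: [0.5087, -0.105, 0.1053]
eef_rot: [0.584, 0.812, 0.0, 0.0]
wrist_force: [0.1, -0.8, -1.8]
width: 0.0207
```

Emit:
drive_tool:
  targets:
    - [7.5,-12.5,0,0,0,7.5]
    - [7.5,-12.5,0,0,0,7.5]

```text
time: 13.6
tcp_pos: [0.493, -0.1013, 0.1052]
eef_rot: [0.634, 0.773, -0.0, -0.001]
wrist_force: [-0.3, 0.4, -2.1]
width: 0.0208
```

```bash
python3 - <<'E'
from h import *
s=st(); print(stand(s['tcp_pos'])); pieces()
E
```

```text
t 13.6 tcp [ 0.493  -0.1013  0.1052] R
 [[-0.196  0.981 -0.001]
 [ 0.981  0.196  0.   ]
 [ 0.001 -0.001 -1.   ]] q [-0.35  0.36 -0.41  0.8  -0.   -0.54] F [-0.3  0.4 -2.1] w 0.0208
[-172. -137.]
x 0..41 y -23..33 z 51 n 206 mean 20 3
x -76..-20 y -94..-46 z 49 n 203 mean -50 -71
x -108..-52 y 253..309 z 43 n 253 mean -76 277
piece_rim [(array([-84., 290.]), 0.61)]
piece_foot [(array([-51., -79.]), 0.71)]
piece_wall [(array([21.,  6.]), 0.68)]
piece_spout [(array([-66., 270.]), 0.5)]
```

Emit:
drive_tool:
  targets:
    - [0,0,25,0,0,0]
    - [0,0,49,0,0,0]
    - [0,0,49,0,0,0]
    - [16,0,49,0,0,0]
    - [36,0,49,0,0,0]

```text
time: 14.35
tcp_pos: [0.4878, -0.066, 0.0568]
eef_rot: [0.633, 0.774, 0.0, 0.001]
wrist_force: [0.3, -0.6, -2.2]
width: 0.0206
```

Emit:
drive_tool:
  targets:
    - [20,0,0,0,0,0]
    - [40,0,0,0,0,0]
    - [60,0,0,0,0,0]
    - [80,0,0,0,0,0]
    - [100,0,0,0,0,0]

```text
time: 14.85
tcp_pos: [0.4676, 0.0333, 0.0572]
eef_rot: [0.633, 0.774, 0.001, 0.001]
wrist_force: [0.7, -0.2, -1.1]
width: 0.0201
```

Emit:
drive_tool:
  targets:
    - [20,0,0,0,0,0]
    - [40,0,0,0,0,0]
    - [60,0,0,0,0,0]
    - [80,0,0,0,0,0]
    - [100,0,0,0,0,0]

```text
time: 15.35
tcp_pos: [0.4476, 0.1314, 0.0573]
eef_rot: [0.633, 0.774, 0.001, 0.001]
wrist_force: [-0.5, 0.5, -2.2]
width: 0.0205
```

Emit:
drive_tool:
  targets:
    - [20,0,0,0,0,0]
    - [40,0,0,0,0,0]
    - [60,0,0,0,0,0]
    - [80,0,0,0,0,0]
    - [95,0,0,0,0,0]

```text
time: 15.85
tcp_pos: [0.4285, 0.2249, 0.0573]
eef_rot: [0.633, 0.774, 0.001, 0.0]
wrist_force: [1.5, -3.8, -2.9]
width: 0.0209
```

Emit:
drive_tool:
  targets:
    - [5,0,5,0,0,0]
    - [15,0,6,0,0,0]
    - [25,0,6,0,0,0]
    - [25,0,6,0,0,0]

```text
time: 16.25
tcp_pos: [0.4234, 0.2486, 0.05]
eef_rot: [0.633, 0.774, 0.0, -0.0]
wrist_force: [0.6, -0.1, -1.0]
width: 0.0205
```

```bash
python3 - <<'E'
from h import *
s=st(); print(stand(s['tcp_pos'])); p=pieces(); cv2.imwrite('pics/t7.png',cv2.resize(p[150:290,90:330,::-1],(800,467)))
E
```

```text
t 16.25 tcp [0.4234 0.2486 0.05  ] R
 [[-0.199  0.98  -0.   ]
 [ 0.98   0.199  0.001]
 [ 0.001  0.    -1.   ]] q [ 0.38  0.41 -0.51  0.65  0.    0.18] F [ 0.6 -0.1 -1. ] w 0.0205
[-172.  220.]
x 0..39 y -23..33 z 51 n 204 mean 20 3
x -58..-4 y 249..278 z 44 n 137 mean -31 261
piece_rim []
piece_foot [(array([-30., 254.]), 0.61)]
piece_wall [(array([22.,  4.]), 0.54)]
piece_spout []
```

View pics/t7.png

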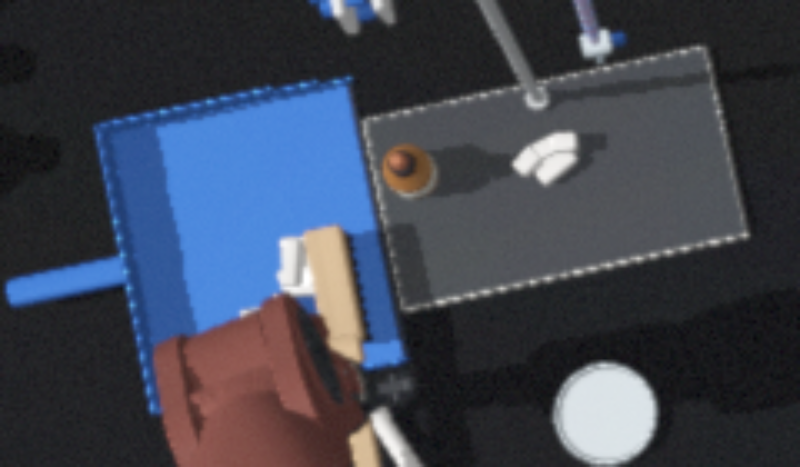

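Emit:
drive_tool:
  targets:
    - [-3,0,-20,0,0,0]
    - [-6,0,-45,0,0,0]
    - [-30,0,-58,0,0,0]
    - [-70,0,-58,0,0,0]
    - [-115,0,-58,0,0,0]

```text
time: 17.0
tcp_pos: [0.4468, 0.134, 0.1085]
eef_rot: [0.633, 0.775, 0.001, 0.0]
wrist_force: [0.7, -0.2, -2.4]
width: 0.0205
```

Emit:
drive_tool:
  targets:
    - [-45,0,0,0,0,0]
    - [-90,0,0,0,0,0]
    - [-135,0,0,0,0,0]
    - [-180,0,0,0,0,0]
    - [-225,0,0,0,0,0]

```text
time: 17.5
tcp_pos: [0.4908, -0.088, 0.108]
eef_rot: [0.633, 0.774, 0.0, 0.0]
wrist_force: [1.0, -1.2, -2.2]
width: 0.0203
```

```bash
python3 - <<'E'
from h import *
s=st(); print(stand(s['tcp_pos'])); pieces()
c=go(-120,-165,.107,24,3); c=go(-42,-145,.107,45,3,c)
E
```

```text
t 17.5 tcp [ 0.4908 -0.088   0.108 ] R
 [[-0.198  0.98   0.   ]
 [ 0.98   0.198  0.   ]
 [ 0.     0.    -1.   ]] q [-0.32  0.35 -0.42  0.8   0.   -0.52] F [ 1.  -1.2 -2.2] w 0.0203
[-172. -124.]
x 70..94 y -8..13 z 54 n 36 mean 78 2
x 0..43 y -23..33 z 53 n 206 mean 20 3
x -110..-7 y 242..323 z 41 n 444 mean -61 278
piece_rim [(array([-97., 300.]), 0.63)]
piece_foot [(array([-31., 254.]), 0.67)]
piece_wall [(array([20.,  1.]), 0.46), (array([-96., 300.]), 0.22)]
piece_spout [(array([-72., 290.]), 0.5)]
[[-14.5,17.3,0.2,0,0,-8.0],[-29.0,34.5,0.4,0,0,-16.0],[-43.5,51.8,0.7,0,0,-23.9]]
[[-4.5,26.5,-0.0,0,0,-7.0],[-9.0,52.9,-0.0,0,0,-14.0],[-13.5,79.4,-0.0,0,0,-21.0]]
```

Emit:
drive_tool:
  targets:
    - [-14.5,17.3,0,0,0,-8]
    - [-29,34.5,0,0,0,-16]
    - [-43.5,51.8,0,0,0,-24]

```text
time: 18.05
tcp_pos: [0.5507, -0.1169, 0.108]
eef_rot: [0.455, 0.891, 0.0, -0.0]
wrist_force: [-0.1, 0.0, -2.0]
width: 0.0207
```

Emit:
drive_tool:
  targets:
    - [-4.5,26.5,0,0,0,-7]
    - [-9,53,0,0,0,-14]
    - [-13.5,79.4,0,0,0,-21]
    - [-13.5,79.4,0,0,0,-21]

```text
time: 18.45
tcp_pos: [0.625, -0.0801, 0.1077]
eef_rot: [0.285, 0.958, 0.0, 0.001]
wrist_force: [0.6, 0.7, -1.7]
width: 0.0206
```

```bash
python3 - <<'E'
from h import *
s=st(); print(stand(s['tcp_pos'])); p=pieces(); cv2.imwrite('pics/t8.png',cv2.resize(p[150:290,190:430,::-1],(800,467)))
E
```

```text
t 18.45 tcp [ 0.625  -0.0801  0.1077] R
 [[-0.837  0.547  0.001]
 [ 0.547  0.837  0.001]
 [-0.001  0.001 -1.   ]] q [-0.24  0.57 -0.05  0.95  0.   -1.24] F [ 0.6  0.7 -1.7] w 0.0206
[ -39. -142.]
x 0..39 y -23..33 z 51 n 201 mean 20 3
x -111..-7 y 242..322 z 44 n 442 mean -61 278
piece_rim [(array([-95., 302.]), 0.47)]
piece_foot [(array([-33., 252.]), 0.75)]
piece_wall [(array([-73., 291.]), 0.72), (array([18.,  4.]), 0.45)]
piece_spout [(array([-70., 292.]), 0.6)]
```

View pics/t8.png

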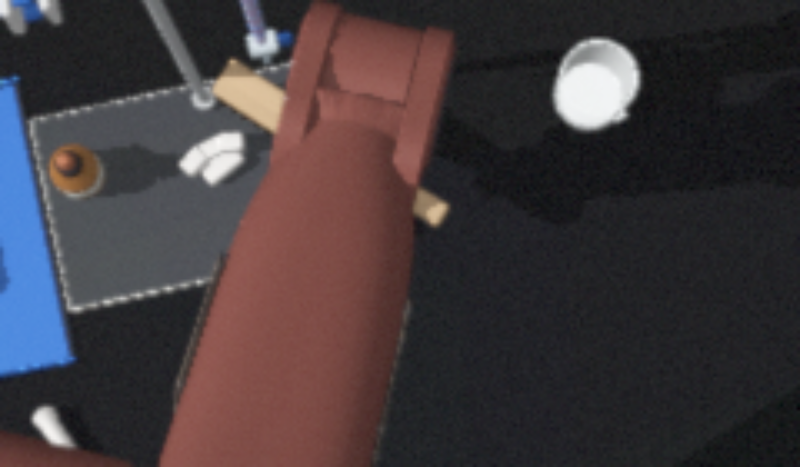

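Emit:
drive_tool:
  targets:
    - [0,-6,5,0,0,0]
    - [0,-6,30,0,0,0]
    - [0,-6,50,0,0,0]
    - [0,-6,50,0,0,0]

```text
time: 19.1
tcp_pos: [0.6167, -0.0882, 0.0552]
eef_rot: [0.289, 0.957, -0.0, -0.003]
wrist_force: [-0.5, -0.0, -1.7]
width: 0.0204
```

Emit:
drive_tool:
  targets:
    - [14,0,0,0,0,0]
    - [28,0,0,0,0,0]
    - [42,0,0,0,0,0]
    - [56,0,0,0,0,0]
    - [70,0,0,0,0,0]

```text
time: 19.6
tcp_pos: [0.561, -0.0498, 0.059]
eef_rot: [0.289, 0.957, -0.0, 0.001]
wrist_force: [-0.9, -0.6, -1.7]
width: 0.0202
```

Emit:
drive_tool:
  targets:
    - [14,0,0,0,0,0]
    - [28,0,0,0,0,0]
    - [30,0,0,0,0,0]

```text
time: 19.9
tcp_pos: [0.5351, -0.0325, 0.0588]
eef_rot: [0.289, 0.957, 0.0, -0.0]
wrist_force: [-1.2, -0.3, -2.3]
width: 0.0207
```

```bash
python3 - <<'E'
from h import *
s=st(); print(stand(s['tcp_pos'])); p=pieces(); cv2.imwrite('pics/t9.png',cv2.resize(p[150:290,190:430,::-1],(800,467)))
E
```

```text
t 19.9 tcp [ 0.5351 -0.0325  0.0588] R
 [[-0.833  0.553 -0.   ]
 [ 0.553  0.833  0.   ]
 [ 0.    -0.    -1.   ]] q [-0.2   0.47 -0.38  0.72  0.   -1.18] F [-1.2 -0.3 -2.3] w 0.0207
[-117.  -78.]
x -39..8 y 45..98 z 51 n 196 mean -18 73
x -111..-6 y 242..324 z 43 n 436 mean -62 279
piece_rim [(array([-97., 302.]), 0.54)]
piece_foot [(array([-31., 252.]), 0.6), (array([-40.,  -2.]), 0.21)]
piece_wall [(array([-14.,  78.]), 0.43), (array([-97., 300.]), 0.24)]
piece_spout [(array([-73., 293.]), 0.43), (array([-97., 302.]), 0.22)]
```

View pics/t9.png

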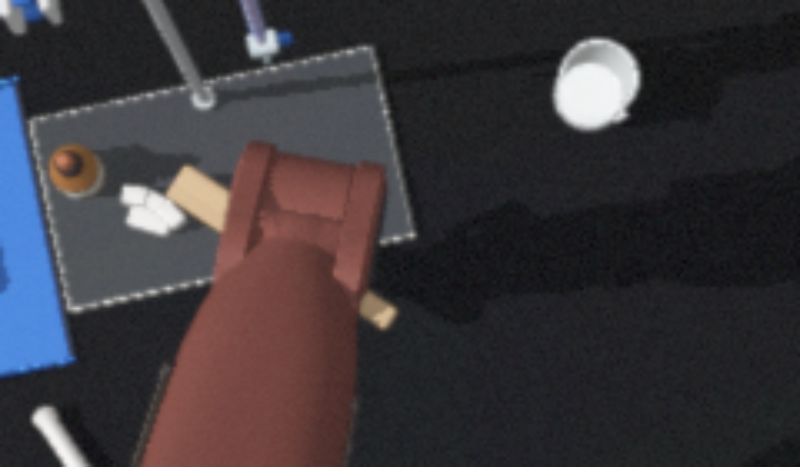

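Emit:
drive_tool:
  targets:
    - [-12,0,2,0,0,0]
    - [-24,0,2,0,0,0]
    - [-24,14,2,0,0,0]
    - [-24,28,2,0,0,0]
    - [-24,42,2,0,0,0]

```text
time: 20.65
tcp_pos: [0.5801, -0.01, 0.0557]
eef_rot: [0.289, 0.957, 0.0, -0.0]
wrist_force: [-0.2, -0.2, -2.7]
width: 0.0212
```

Emit:
drive_tool:
  targets:
    - [10,0,0,0,0,0]
    - [24,0,0,0,0,0]
    - [38,0,0,0,0,0]
    - [52,0,0,0,0,0]
    - [66,0,0,0,0,0]

```text
time: 21.15
tcp_pos: [0.5233, 0.0263, 0.0559]
eef_rot: [0.288, 0.957, -0.0, -0.0]
wrist_force: [0.4, 0.5, -1.2]
width: 0.021
```

```bash
python3 - <<'E'
from h import *
s=st(); print(stand(s['tcp_pos'])); p=pieces(); cv2.imwrite('pics/t10.png',cv2.resize(p[150:290,140:380,::-1],(800,467)))
E
```

```text
t 21.15 tcp [0.5233 0.0263 0.0559] R
 [[-0.834  0.552 -0.   ]
 [ 0.552  0.834 -0.   ]
 [ 0.    -0.    -1.   ]] q [-0.09  0.46 -0.41  0.7  -0.   -1.07] F [ 0.4  0.5 -1.2] w 0.021
[-118.  -18.]
x -66..-18 y 91..127 z 51 n 153 mean -42 109
x -111..-7 y 242..323 z 44 n 435 mean -62 278
piece_rim [(array([-99., 301.]), 0.58)]
piece_foot [(array([   9., -368.]), 0.75), (array([-34., 248.]), 0.66)]
piece_wall [(array([-46., 104.]), 0.47)]
piece_spout [(array([-71., 289.]), 0.71)]
```

View pics/t10.png

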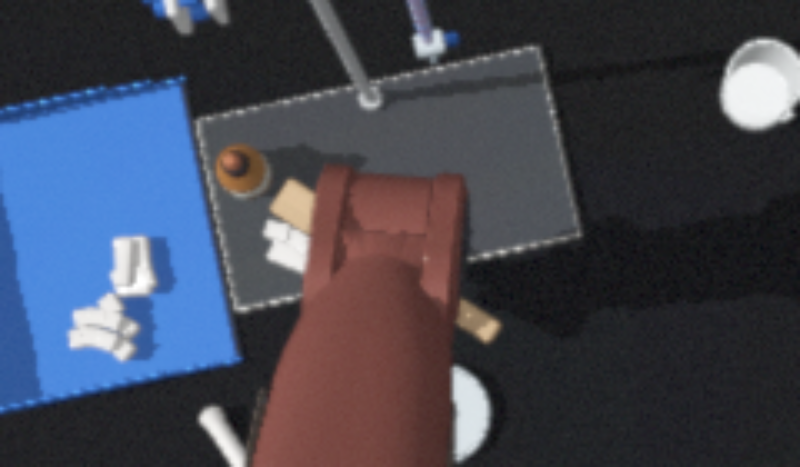

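Emit:
drive_tool:
  targets:
    - [-6,0,-3,0,0,0]
    - [-10,0,-25,0,0,0]
    - [-12,0,-50,0,0,0]

```text
time: 21.7
tcp_pos: [0.5348, 0.0181, 0.106]
eef_rot: [0.289, 0.957, -0.0, -0.001]
wrist_force: [-0.9, 0.3, -2.0]
width: 0.0205
```

```bash
python3 - <<'E'
from h import *
s=st(); print(stand(s['tcp_pos']))
c=go(-172,32,.106,0,6)
E
```

```text
t 21.7 tcp [0.5348 0.0181 0.106 ] R
 [[-0.833  0.554 -0.001]
 [ 0.554  0.833 -0.   ]
 [ 0.001 -0.001 -1.   ]] q [-0.1   0.41 -0.32  0.83 -0.   -1.09] F [-0.9  0.3 -2. ] w 0.0205
[-108.  -28.]
[[14.7,-0.4,0.0,0,0,7.5],[29.3,-0.8,0.0,0,0,15.0],[44.0,-1.3,0.0,0,0,22.5],[58.7,-1.7,0.0,0,0,30.1],[73.4,-2.1,0.0,0,0,37.6]]
[[11.4,-9.3,0.0,0,0,7.5]]
```

Emit:
drive_tool:
  targets:
    - [14.7,-0.4,0,0,0,7.5]
    - [29.3,-0.8,0,0,0,15]
    - [44,-1.3,0,0,0,22.5]
    - [58.7,-1.7,0,0,0,30]
    - [73.4,-2.1,0,0,0,37.6]

```text
time: 22.2
tcp_pos: [0.4726, 0.0574, 0.1062]
eef_rot: [0.584, 0.811, 0.0, 0.0]
wrist_force: [0.3, 0.2, -0.8]
width: 0.0205
```

Emit:
drive_tool:
  targets:
    - [11.4,-9.3,0,0,0,7.5]
    - [11.4,-9.3,15,0,0,7.5]
    - [11.4,-9.3,35,0,0,7.5]
    - [11.4,-9.3,49,0,0,7.5]
    - [11.4,-9.3,49,0,0,7.5]

```text
time: 22.7
tcp_pos: [0.4591, 0.065, 0.0557]
eef_rot: [0.634, 0.773, -0.001, -0.001]
wrist_force: [-0.3, 0.7, -1.9]
width: 0.0208
```

```bash
python3 - <<'E'
from h import *
s=st(); print(stand(s['tcp_pos'])); pieces()
E
```

```text
t 22.7 tcp [0.4591 0.065  0.0557] R
 [[-0.196  0.981 -0.002]
 [ 0.981  0.196  0.   ]
 [ 0.001 -0.002 -1.   ]] q [-0.02  0.37 -0.57  0.64  0.   -0.21] F [-0.3  0.7 -1.9] w 0.0208
[-173.   33.]
x -65..-21 y 80..131 z 53 n 142 mean -43 106
x -111..-7 y 242..323 z 43 n 442 mean -61 278
piece_rim [(array([-50., 109.]), 0.62), (array([-92., 300.]), 0.47)]
piece_foot [(array([-34., 249.]), 0.73)]
piece_wall [(array([-51., 110.]), 0.62), (array([   8., -367.]), 0.45)]
piece_spout [(array([-72., 289.]), 0.41)]
```

Emit:
drive_tool:
  targets:
    - [14,0,0,0,0,0]
    - [32,0,0,0,0,0]
    - [50,0,0,0,0,0]
    - [68,0,0,0,0,0]
    - [86,0,0,0,0,0]

```text
time: 23.45
tcp_pos: [0.4426, 0.151, 0.0574]
eef_rot: [0.634, 0.773, 0.0, 0.0]
wrist_force: [0.2, -1.8, -2.1]
width: 0.0204
```

Emit:
drive_tool:
  targets:
    - [18,0,0,0,0,0]
    - [36,0,0,0,0,0]
    - [54,0,0,0,0,0]
    - [70,0,0,0,0,0]
    - [80,0,0,0,0,0]

```text
time: 23.95
tcp_pos: [0.4269, 0.2296, 0.0574]
eef_rot: [0.634, 0.774, 0.0, 0.0]
wrist_force: [0.5, -1.7, -2.4]
width: 0.0206
```

Emit:
drive_tool:
  targets:
    - [4,0,4,0,0,0]
    - [14,0,6,0,0,0]
    - [24,0,6,0,0,0]
    - [30,0,6,0,0,0]
    - [30,0,6,0,0,0]

```text
time: 24.45
tcp_pos: [0.4208, 0.2584, 0.0509]
eef_rot: [0.633, 0.774, 0.0, -0.0]
wrist_force: [0.0, -0.7, -1.0]
width: 0.0203
```

```bash
python3 - <<'E'
from h import *
s=st(); print(stand(s['tcp_pos'])); pieces(); print(stand(eyes.pinpoint('top','dustpan')[0]['location']))
E
```

```text
t 24.45 tcp [0.4208 0.2584 0.0509] R
 [[-0.198  0.98  -0.   ]
 [ 0.98   0.198  0.001]
 [ 0.001 -0.    -1.   ]] q [ 0.4   0.42 -0.5   0.65  0.    0.2 ] F [ 0.  -0.7 -1. ] w 0.0203
[-173.  230.]
x -61..-3 y 258..319 z 41 n 301 mean -31 289
piece_rim []
piece_foot [(array([-32., 300.]), 0.75)]
piece_wall [(array([-35., 269.]), 0.54)]
piece_spout []
[  1. 295.]
```

Emit:
drive_tool:
  targets:
    - [-3,0,-20,0,0,0]
    - [-6,0,-45,0,0,0]
    - [-30,0,-58,0,0,0]
    - [-70,0,-58,0,0,0]
    - [-115,0,-58,0,0,0]

```text
time: 25.25
tcp_pos: [0.4442, 0.1442, 0.1095]
eef_rot: [0.633, 0.774, 0.001, 0.0]
wrist_force: [1.3, 0.3, -2.4]
width: 0.0205
```

Emit:
drive_tool:
  targets:
    - [-45,0,0,0,0,0]
    - [-90,0,0,0,0,0]
    - [-135,0,0,0,0,0]
    - [-180,0,0,0,0,0]
    - [-225,0,0,0,0,0]

```text
time: 25.75
tcp_pos: [0.4879, -0.0779, 0.109]
eef_rot: [0.634, 0.773, 0.0, 0.0]
wrist_force: [1.4, 0.7, -2.1]
width: 0.0202
```

```bash
python3 - <<'E'
from h import *
s=st(); print(stand(s['tcp_pos'])); p=pieces(); cv2.imwrite('pics/t11.png',p[:,:,::-1])
go(-248,-367,.105,0,7)
E
```

```text
t 25.75 tcp [ 0.4879 -0.0779  0.109 ] R
 [[-0.196  0.981  0.   ]
 [ 0.981  0.196  0.   ]
 [-0.     0.    -1.   ]] q [-0.31  0.34 -0.43  0.8   0.   -0.5 ] F [ 1.4  0.7 -2.1] w 0.0202
[-173. -113.]
x -114..-5 y 251..335 z 43 n 623 mean -57 294
piece_rim [(array([-249.,  362.]), 0.63), (array([-109.,  302.]), 0.48)]
piece_foot [(array([-31., 297.]), 0.73), (array([ -62., -118.]), 0.27)]
piece_wall [(array([-250.,  356.]), 0.53), (array([-32., 268.]), 0.44)]
piece_spout [(array([-77., 317.]), 0.73)]
[[-36.6,-10.7,0.5,0,0,-0.0],[-73.1,-21.5,1.1,0,0,-0.0],[-109.7,-32.2,1.6,0,0,-0.0],[-146.3,-43.0,2.1,0,0,-0.0],[-182.8,-53.7,2.7,0,0,-0.0]]
[[-36.6,-10.8,0.5,0,0,-0.0],[-73.1,-21.5,1.1,0,0,-0.0]]
```

Emit:
drive_tool:
  targets:
    - [-36,-10,0,0,0,0]
    - [-73,-21,0,0,0,0]
    - [-110,-32,0,0,0,0]
    - [-146,-43,0,0,0,0]
    - [-183,-54,0,0,0,0]

```text
time: 26.5
tcp_pos: [0.4708, -0.2655, 0.1089]
eef_rot: [0.633, 0.774, 0.0, -0.0]
wrist_force: [0.3, -0.0, -1.5]
width: 0.0208
```

Emit:
drive_tool:
  targets:
    - [-36,-10,0,0,0,0]
    - [-72,-21,0,0,0,0]
    - [-72,-21,25,0,0,0]
    - [-72,-21,48,0,0,0]
    - [-72,-21,58,0,0,0]

```text
time: 27.0
tcp_pos: [0.4637, -0.3384, 0.0489]
eef_rot: [0.633, 0.774, 0.0, -0.002]
wrist_force: [-0.3, 1.0, -0.8]
width: 0.0205
```

Emit:
drive_tool:
  targets:
    - [0,0,4,0,0,0]
    - [0,0,8,0,0,0]
    - [0,0,8,0,0,0]

```text
time: 27.3
tcp_pos: [0.465, -0.3404, 0.0433]
eef_rot: [0.634, 0.774, -0.0, 0.0]
wrist_force: [-0.4, 0.7, -2.2]
width: 0.0208
```

Emit:
drive_tool:
  targets:
    - [0,0,2,0,0,0]
    - [0,0,3,0,0,0]
    - [0,0,3,0,0,0]

```text
time: 27.6
tcp_pos: [0.4646, -0.3407, 0.0401]
eef_rot: [0.634, 0.773, 0.0, 0.0]
wrist_force: [-0.2, 0.3, -1.7]
width: 0.0203
```

Emit:
drive_tool:
  targets:
    - [0,0,1,0,0,0]
    - [0,0,1.5,0,0,0]
    - [0,0,1.5,0,0,0]

```text
time: 27.9
tcp_pos: [0.4644, -0.3409, 0.0393]
eef_rot: [0.634, 0.773, -0.0, 0.0]
wrist_force: [-4.1, 2.1, 9.0]
width: 0.0204
```

Emit:
drive_tool:
  targets:
    - [0,0,0,0,0,0]
    - [0,0,0,0,0,0]
    - [0,0,0,0,0,0]
    - [0,0,0,0,0,0]
    - [0,0,0,0,0,0]
  gripper: -1

```text
time: 28.4
tcp_pos: [0.4645, -0.3406, 0.0383]
eef_rot: [0.634, 0.773, 0.0, -0.0]
wrist_force: [-0.3, 0.2, 0.5]
width: 0.0853
```

Emit:
drive_tool:
  targets:
    - [0,0,-15,0,0,0]
    - [0,0,-45,0,0,0]
    - [0,0,-85,0,0,0]
    - [0,0,-125,0,0,0]
    - [0,0,-165,0,0,0]

```text
time: 28.9
tcp_pos: [0.4643, -0.3404, 0.205]
eef_rot: [0.634, 0.773, 0.0, -0.0]
wrist_force: [0.4, -0.4, 1.1]
width: 0.0854
```

Emit:
drive_tool:
  targets:
    - [0,-40,0,0,0,0]
    - [0,-80,0,0,0,0]
    - [0,-100,0,0,0,0]
    - [0,-100,0,0,0,0]

```text
time: 29.3
tcp_pos: [0.3644, -0.3605, 0.2037]
eef_rot: [0.635, 0.773, -0.0, -0.0]
wrist_force: [-0.5, -0.5, -0.4]
width: 0.0854
```

```bash
python3 - <<'E'
from h import *
s=st(); p=pieces(); cv2.imwrite('pics/t12.png',p[:,:,::-1])
for n in ['brush','brush_grip','dustpan','dropper_bottle','dish','pestle','beaker','flask','reagent']:
    print(n,[(np.round(r['location'],3).tolist(),round(r['conf'],2)) for r in eyes.pinpoint('top',n)[:2]])
E
```

```text
t 29.3 tcp [ 0.3644 -0.3605  0.2037] R
 [[-0.194  0.981 -0.001]
 [ 0.981  0.194 -0.   ]
 [ 0.    -0.001 -1.   ]] q [-0.92  0.29 -0.24  1.05 -0.   -1.12] F [-0.5 -0.5 -0.4] w 0.0854
x -114..-5 y 251..334 z 44 n 623 mean -57 294
piece_rim [(array([   8., -366.]), 0.67), (array([ 32., 131.]), 0.5)]
piece_foot [(array([-34., 298.]), 0.7)]
piece_wall [(array([-33., 268.]), 0.52)]
piece_spout [(array([-81., 316.]), 0.49)]
brush [([0.572, -0.324, -0.001], 0.9), ([0.374, -0.596, 0.002], 0.6)]
brush_grip [([0.462, -0.34, 0.06], 0.58)]
dustpan [([0.577, 0.357, -0.0], 0.79)]
dropper_bottle [([0.639, 0.201, 0.014], 0.69)]
dish [([0.409, 0.018, 0.003], 0.79)]
pestle [([0.363, 0.209, 0.0], 0.7)]
beaker [([0.714, -0.291, 0.0], 0.68)]
flask [([0.318, 0.371, 0.002], 0.66)]
reagent [([0.56, -0.53, -0.001], 0.76)]
```

View pics/t12.png

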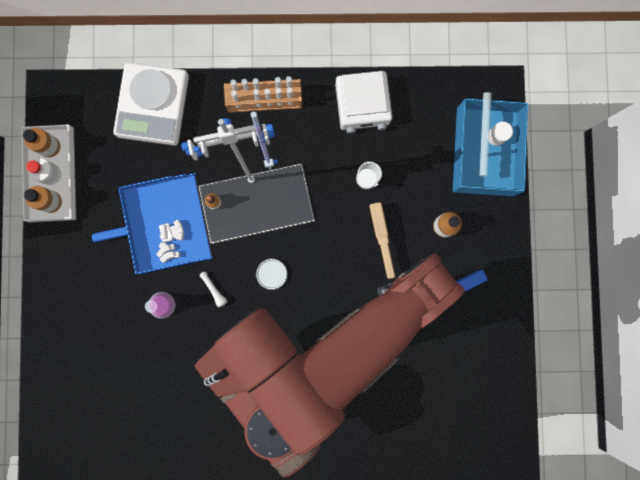

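The picture shows all four pieces in the pan, around (170,240). The base is clear except for the bottle, and the brush stands free on the bench at (383,240).

```bash
python3 -c "
from cell import job_done; print(job_done())"
```

```text
the job is handed in; nothing more can be done
None
```

The job is handed in, and my last checks show all four pieces in the dustpan and the brush standing on the bench, let go. The interface gave no verdict.

- **Sweeping:** I gripped the wooden brush by its handle and swept piece_rim and piece_spout along the front of the base into the pan. I then moved piece_foot and piece_wall forward with the brush held at 45°, clear of the rod and the dropper bottle. Each then went into the pan in its own sweep. The gripper stayed on the brush handle throughout.
- **Brush:** It is back where it started, released once the wrist force showed it touching the bench, and the arm was moved away.
- **Pieces:** They form one white cluster in the pan, and its nearest edge is about 75 mm inside the mouth. The last network readings put foot, wall and spout there. The final rim reading was wrong (it landed on the beaker and the bottle), but just before I set the brush down rim read about 125 mm inside the mouth. The cluster kept the same size and place afterwards.
- **Other things:** The dustpan, bottle, dish, pestle, beaker, flask and reagent bottle read within about 5 mm of their starting places. That is about as precise as the networks are.
- **Time and forces:** The run took about 30 s. The wrist force readings never passed about 10 N, and the brush stayed clear of the burette in the pictures.

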